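# Close up the condiment caddy and put the toothpick box back

### The arm

A 6-joint arm with a two-finger parallel gripper is mounted at the origin on the work surface. World frame = base frame: x ahead of the robot, y to its left, z up, the work surface at z = 0. Lengths are in mm, angles in rad, forces in N, time in s.
With the tool pointing down it reaches from about 275 to 750 mm from the base axis. Payload 10.2 kg.
Tool frame: the origin (TCP) lies midway between the tips of the shut fingers; the grasp point (between the pads) lies grip_depth behind it (grip_depth is the distance from the TCP to the grasp point, in mm); z points along the fingers, y is the line along which they close (so a half turn about z gives the same grasp; the last joint's range is limited). The gripper opens to 85 mm and grips with 20 to 120 N. Pads are 22 mm wide; open, the fingers measure 114 mm over their backs; the gripper's body (76 mm by 85 mm) begins 54 mm behind the grasp point. The pads swing forward as they close: fully open they stand 13 mm farther back than shut.
Start: joints at [-1.542, 0.313, 1.498, -0, 1.331, -0.223], TCP at [130.789, -508.454, 231.294] pointing down, gripper open.
Joint ranges: [-2.94, 2.94], [-0.97, 2.17], [0.19, 2.56], [-1.23, 4.37], [0.02, 3.11], [-2.88, 2.88]. Speed limits (rad/s): [2.39, 2.39, 3.01, 3.14, 3.14, 3.14].

### API

Orientations are given as a unit quaternion [w, x, y, z].
In Python, from rig import * gives the robot as it stands.
- The arm moves only by the tool servo_tool, never from a script. Its argument "commands" is a list of rows, each a list of 3 entries, a list of its own where there are three numbers: the gripper command: -1 is fully open, 1 is shut, values between are in proportion, then the shift along the tool's x, y, z in m, then the turn, a rotation vector about the tool's x, y, z in units of 6 degrees (1.0 is 6 degrees). In form: [[grip, [dx, dy, dz], [ax, ay, az]], ...]. A call has 1 to 10 rows; each row shifts and turns the commanded pose from where the row before left it, along the tool's axes as they then stand; what a row does not reach is not made up. A row lasts 1/12 s, in which the tool goes at most 41.7 mm and 7.16 degrees, less where a joint would pass 70% of its speed; a pose out of reach is approached as far as the arm can. A call is refused whole if a number of a shift passes 0.0417 or a number of a turn 1, either way. A call with a gripper value outside its range is refused whole. The fingers move at their own pace and stop on an object; "squeeze" is the grip in N (left out, the last holds). Time passes only in rows, so rows that do not move let the fingers close. It gives the time, the measured TCP pose, the force, the opening and the grip force at its end, in the units of the state.
- sense(): the state, without advancing time (a new reading comes with each control period).
- capture(name): name is "scene" or "top" or "wrist"; returns a dict with "pixels" (384x512x3 uint8, red, green, blue), "z_map" (384x512 float32, mm along the optical axis (not along the pixel's ray), 0 where there is no reading), "fx", "fy", "cx", "cy" (pixels), "distortion" ([k1, k2, p1, p2, k3] as OpenCV has them; the pictures are not rectified), "rvec" (rotation vector, rad) and "tvec" (3), from world to camera coordinates, as OpenCV has them; the wrist camera has in their place "T_tool_cam" (4x4, takes a point from camera to tool coordinates, whose origin is the TCP and whose axes are the flange's). Camera axes: x right, y down, z forward; pixel columns grow to the right and rows downward; lengths in mm; the calibration is good to about 2 mm. A picture is of the moment at which its call begins: read the wrist's pose just before it.
- finish_job(): hands the job in; it is judged then, once.
The state is a dict: "time_s": time; "joints": joint angles; "dq": joint speeds; "tau": joint torques, N m; "eef_pos": TCP position; "ee_rot": TCP orientation; "force": force on the tool from outside, world axes, zero at the start; "wrist_torque": the same for the moment, N m; "grip_width": opening from 0.0 (shut) to 1.0 (fully open); "grip_force": force on a finger pad.
Only numpy, scipy, OpenCV 4.12 (cv2) and the standard library are available. Lean on these libraries where they do the work, as an engineer would, in place of code of your own. Each camera call takes 0.05 s, during which the arm holds its last target. There are 200 camera calls.

### The job

Tidy the wooden condiment caddy on the restaurant table: slide the pepper box along the tray until it is flush against the built-in sugar box, then put the toothpick box, which stands on the table, into the space that this frees and close it up flush against the pepper box. Set the toothpick box down rather than dropping it in, and do not knock over the teacup, soy jar or soup bowl or shift them by more than 30 mm.

Things in the scene. Friction and masses are not known exactly. Their poses are not given: they have to be found in the camera images.
- caddy: fixed wooden tray 212 (x) x 80 (y) mm, rim 24 high, 10 thick; inside 192 x 60, floor 8 above the table. Origin: centre of its underside. Its -x end is filled by a built-in closed sugar box 60 x 60 of the same pale wood as the loose boxes, top 63 above the table, small knob to 73; the rest of the inside (x -36 to +96 mm) is free. Row from -x: sugar, pepper, toothpick box
- stop (a point): point on the tray floor at the foot of the sugar box's flat face, mid-width (caddy x = -36 mm, y = 0, z = 8 mm); axes as the caddy's: x points along the row away from the sugar box, y across the tray, z up
- pepper_box: loose pale wooden box with a round steel shaker cap on top (3 mm high), standing in the tray with gaps on both sides; 58 (x, along the row) x 54 (y, across) x 72 mm high, about 0.2 kg. Origin: centre of its underside. Its x axis starts roughly along the caddy's x. When flush its origin is 29 mm from the stop.
- toothpick_box: loose pale wooden box, toothpicks in a dark recess on top, upright on the table to the robot's right by the teacup and soy jar; 64 (x) x 54 (y) x 84 mm high, 0.26 kg. Origin: centre of its underside. The 64 mm side goes along the row, either way round (crosswise it does not fit). Flush, its origin is 61 mm from the pepper box's, 90 from the stop; its space is 74 mm long once the pepper box is home
- tea_cup: blue ceramic cup, open, 72 mm across, 75 mm high; origin: centre of its underside
- soy_jar: closed amber glass jar with a black cap, 54 mm across, 95 mm high; origin: centre of its underside
- soup_bowl: black soup bowl, 112 mm across, 70 mm high; origin: centre of its underside

How it is judged:
By the outcome, as a careful person would: the job done as asked, in the order asked, and still so for the second after the job is handed in, with the robot touching nothing.
It also fails if it takes over 54 s, if anything falls off the work surface, if the arm or the gripper's body presses on something with over 40 N, if the wrist force passes 120 N, or if a joint passes its speed limit or range.

## Working session

There is one attempt and no reset: what is moved stays moved. The work goes in short steps, Python scripts to look and compute and a tool call to move; the robot and the scene stay as the last step left them, time stands still between calls to the robot, and variables do not carry over. Pictures are saved under pics/ and viewed, at most 10 in all, crops included, and the job is handed in when it is done.

Besides the shell and the picture viewer there is one more tool, called after ">>>" as name([rows], argument=value, ...), one row to a line, values as JSON. servo_tool: Moves the arm, as the interface text tells. Its arguments: {"type":"object","properties":{"commands":{"type":"array"},"squeeze":{"type":"number"}},"required":["commands"]}

```bash
mkdir -p pics; cat > h.py <<'E'
from rig import *
import numpy as np, cv2
from scipy.spatial.transform import Rotation as R
def pts(c, T=None):
    h,w=c["z_map"].shape
    K=np.array([[c["fx"],0,c["cx"]],[0,c["fy"],c["cy"]],[0,0,1.]])
    uv=np.stack(np.meshgrid(np.arange(w),np.arange(h)),-1).reshape(-1,1,2).astype(float)
    n=cv2.undistortPoints(uv,K,np.array(c["distortion"],float)).reshape(h,w,2)
    z=c["z_map"]; P=np.dstack([n*z[...,None],z]).astype(float)
    if T is None:
        Rm=cv2.Rodrigues(np.array(c["rvec"],float))[0]; P=(P-np.array(c["tvec"]).ravel())@Rm
    else:
        P=P@T[:3,:3].T+T[:3,3]
    P[z==0]=np.nan
    return P
def toolT(s):
    q=s["ee_rot"];T=np.eye(4);T[:3,:3]=R.from_quat([q[1],q[2],q[3],q[0]]).as_matrix();T[:3,3]=s["eef_pos"];return T
def save(c,n): cv2.imwrite("pics/"+n+".png",c["pixels"][...,::-1])
E
python3 - <<'E'
from h import *
s=sense();print(s)
for n in("top","scene","wrist"):
    c=capture(n); save(c,n)
    P=pts(c,toolT(s)@np.array(c["T_tool_cam"]) if n=="wrist" else None); np.save(n+".npy",P)
a=[cv2.imread(f"pics/{n}.png") for n in("top","scene")]
E
```

```text
{'time_s': 0.0, 'joints': array([-1.54236298e+00,  3.13413385e-01,  1.49842025e+00, -3.33226655e-08,
        1.33099829e+00, -2.23380742e-01]), 'dq': array([-0.000654  ,  0.00082494,  0.00173935,  0.00133679,  0.00070203,
       -0.00054416]), 'tau': array([ 5.63073227e-04, -4.12268829e+01, -2.59742171e+01, -1.26349278e-04,
        4.15743707e-03, -2.75885490e-06]), 'eef_pos': array([ 130.80033204, -508.18554437,  230.76014928]), 'ee_rot': array([-6.16691583e-04,  9.92083982e-01,  1.25574631e-01,  6.02860495e-05]), 'force': array([0.17131941, 0.02204084, 0.18266157]), 'wrist_torque': array([-0.05911827, -0.00359522, -0.03014802]), 'grip_force': 0.0, 'grip_width': 1.0053123169732627}
```

View pics/top.png

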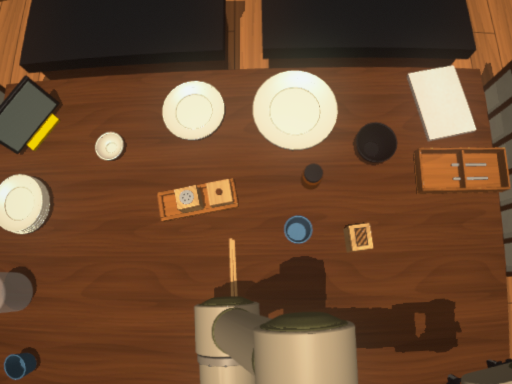

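View pics/scene.png

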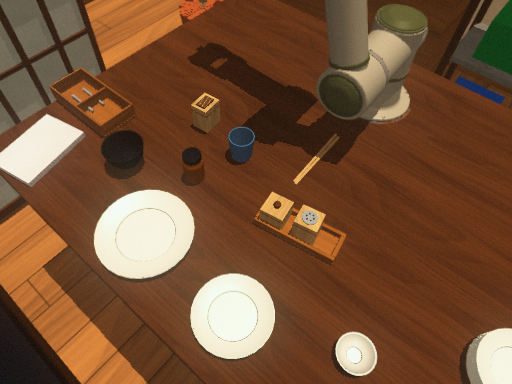

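The top view shows the caddy at about (198,199). The sugar box with its knob is at (219,194), the pepper box at (187,198) and the toothpick box at (359,237). The cup is at (298,230), the jar at (312,175) and the bowl at (375,143).

```bash
python3 - <<'E'
from h import *
P=np.load("top.npy"); S=np.load("scene.npy")
for u,v in [(219,194),(187,198),(359,237),(298,218),(312,170),(375,128),(232,260),(170,205),(300,270)]: print((u,v),P[v,u].round(1))
def box(P,lab,c,r,z0,z1):
    m=(abs(P[...,0]-c[0])<r)&(abs(P[...,1]-c[1])<r)&(P[...,2]>z0)&(P[...,2]<z1)
    q=P[m]
    if len(q)<10: print(lab,len(q)); return
    rc=cv2.minAreaRect(q[:,:2].astype(np.float32)); print(lab,len(q),"med",np.median(q,0).round(1),"rect",np.round(rc[0],1),np.round(rc[1],1),round(rc[2],1))
pc=P[198,187];sc=P[194,219];tc=P[237,359];cc=(pc+sc)/2
for n,Q in(("top",P),("scene",S)):
    box(Q,n+" pepper",pc,42,66,90);box(Q,n+" sugar",sc,45,57,68);box(Q,n+" tooth",tc,55,76,95)
    box(Q,n+" caddy",cc,140,15,30); box(Q,n+" caddyall",cc,140,15,90)
    for l,(u,v),h in(("cup",(298,218),75),("jar",(312,172),95),("bowl",(375,128),70)):
        box(Q,n+" "+l,P[v,u],70,h-10,h+8)
big=[]
c=cv2.imread("pics/top.png");s=cv2.imread("pics/scene.png")
a=cv2.resize(c[165:235,145:250],(780,520),interpolation=2)
cv2.imwrite("pics/cr1.png",a)
E
```

```text
(219, 194) [559.2  39.5  74.9]
(187, 198) [549.  121.2  83.1]
(359, 237) [ 439.8 -311.7   87.3]
(298, 218) [ 495.2 -162.7   55.8]
(312, 170) [ 611.9 -199.7   96.3]
(375, 128) [ 740.8 -385.1   42.3]
(232, 260) [392.2  13.4   5.7]
(170, 205) [544.6 184.1   6. ]
(300, 270) [ 362.4 -167.7   -2.2]
top pepper 499 med [551.5 121.8  80.8] rect [552.7 123.5] [54.7 59.1] 11.0
top sugar 496 med [566.5  40.9  63. ] rect [567.9  40.9] [61.5 60.5] 9.8
top tooth 543 med [ 440.5 -315.9   84.1] rect [ 440.9 -316.6] [64.1 53.5] 6.2
top caddy 654 med [533.8 100.9  23.8] rect [557.  105.9] [ 81.  212.2] 9.7
top caddyall 1829 med [551.5  93.7  61.7] rect [557.  105.9] [ 81.  212.2] 9.7
top cup 157 med [ 469.4 -164.6   73.8] rect [ 464.9 -160.4] [67.9 68.7] 42.7
top jar 270 med [ 606.4 -202.1   94.9] rect [ 607.  -203.5] [43.6 47.9] 87.8
top bowl 189 med [ 724.1 -399.4   68. ] rect [ 710.5 -379.3] [110.6  76.9] 88.7
scene pepper 594 med [554.9 124.4  79.9] rect [550.4 122.5] [56.4 58.1] 11.5
scene sugar 526 med [568.2  42.1  62.6] rect [564.4  39.9] [62.3 60.7] 8.6
scene tooth 355 med [ 442. -315.   84.] rect [ 438.7 -318.6] [66.1 56.6] 5.5
scene caddy 866 med [578.8 139.5  22.8] rect [553.9 105.4] [ 82.1 212.1] 9.7
scene caddyall 2419 med [571.9 106.5  57.7] rect [553.9 105.4] [ 82.1 212.1] 9.7
scene cup 195 med [ 458.7 -162.6   72.8] rect [ 462.3 -160.7] [71.8 69.9] 61.6
scene jar 263 med [ 605.7 -201.8   94.2] rect [ 603.6 -204.8] [48.2 45.4] 44.3
scene bowl 211 med [ 711.9 -391.8   67.2] rect [ 707.8 -381.2] [ 72.9 112.6] 0.3
```

View pics/cr1.png

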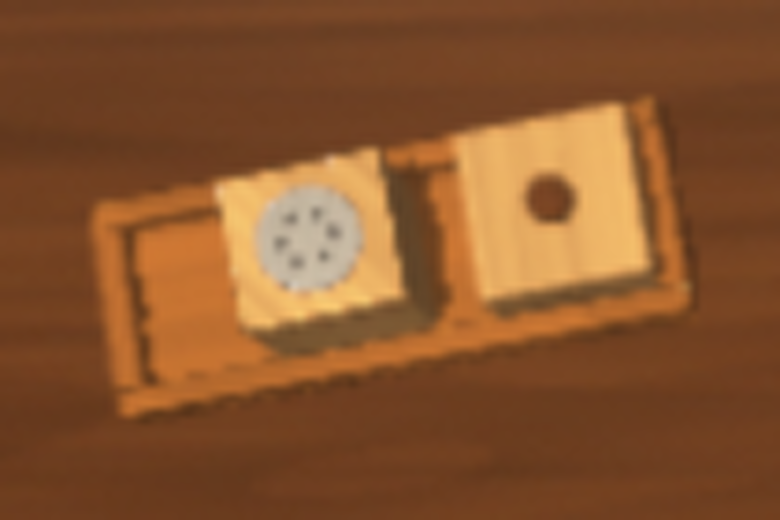

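View pics/wrist.png

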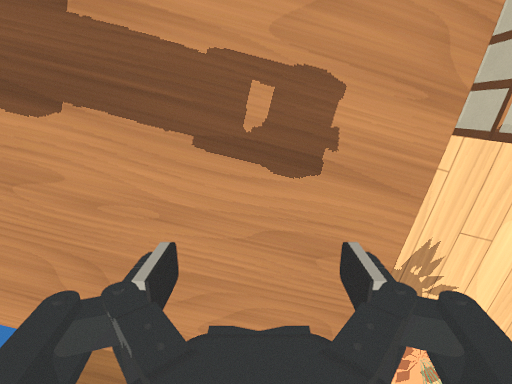

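Caddy centre is about (555.5, 105.6), with its x axis at 99.7°. The pepper box is at u≈+18 mm along that axis, and the toothpick box is at (440, -317), yaw 6°. These heights and sizes match the given ones. I'll push the pepper box with shut fingers, so I turn first.

>>> servo_tool([
  [1, [0, 0, 0], [0, 0, -1]],
  [1, [0, 0, 0], [0, 0, -1]],
  [1, [0, 0, 0], [0, 0, -1]],
  [1, [0, 0, 0], [0, 0, -1]],
  [1, [0, 0, 0], [0, 0, -1]],
  [1, [0, 0, 0], [0, 0, -1]],
  [1, [0, 0, 0], [0, 0, -1]],
  [1, [0, 0, 0], [0, 0, -1]],
  [1, [0, 0, 0], [0, 0, -1]],
  [1, [0, 0, 0], [0, 0, -1]],
], squeeze=40)

```text
time_s: 0.98
eef_pos: [130.8, -508.3, 231.0]
ee_rot: [-0.0, 0.795, 0.607, 0.0]
force: [-0.3, 0.3, -0.5]
grip_width: 0.0
grip_force: 0.0
```

>>> servo_tool([
  [1, [0, 0, 0], [0, 0, -1]],
  [1, [0, 0, 0], [0, 0, -1]],
  [1, [0, 0, 0], [0, 0, -1]],
  [1, [0, 0, 0], [0, 0, -1]],
  [1, [0, 0, 0], [0, 0, -0.2]],
  [1, [0.03, 0.026, 0], [0, 0, 0]],
  [1, [0.03, 0.026, 0], [0, 0, 0]],
  [1, [0.03, 0.026, 0], [0, 0, 0]],
  [1, [0.03, 0.026, 0], [0, 0, 0]],
  [1, [0.03, 0.026, 0], [0, 0, 0]],
])

```text
time_s: 1.82
eef_pos: [234.4, -337.0, 231.2]
ee_rot: [-0.0, 0.647, 0.763, 0.0]
force: [0.6, 0.8, 0.7]
grip_width: 0.001
grip_force: 0.0
```

>>> servo_tool([
  [1, [0.03, 0.026, 0], [0, 0, 0]],
  [1, [0.03, 0.026, 0], [0, 0, 0]],
  [1, [0.03, 0.026, 0], [0, 0, 0]],
  [1, [0.03, 0.026, 0], [0, 0, 0]],
  [1, [0.03, 0.026, 0], [0, 0, 0]],
  [1, [0.03, 0.026, 0], [0, 0, 0]],
  [1, [0.03, 0.026, 0], [0, 0, 0]],
  [1, [0.03, 0.026, 0], [0, 0, 0]],
  [1, [0.03, 0.026, 0], [0, 0, 0]],
  [1, [0.03, 0.026, 0], [0, 0, 0]],
])

```text
time_s: 2.65
eef_pos: [440.6, 2.6, 231.4]
ee_rot: [0.0, 0.646, 0.763, 0.0]
force: [1.2, -0.5, -0.1]
grip_width: -0.002
grip_force: 0.0
```

>>> servo_tool([
  [1, [0.03, 0.026, 0], [0, 0, 0]],
  [1, [0.03, 0.026, 0], [0, 0, 0]],
  [1, [0.03, 0.026, 0], [0, 0, 0]],
  [1, [0.03, 0.026, 0], [0, 0, 0]],
  [1, [0.03, 0.026, 0], [0, 0, 0]],
  [1, [0, 0, 0], [0, 0, 0]],
  [1, [0, 0, 0], [0, 0, 0]],
  [1, [0, 0, 0], [0, 0, 0]],
])

```text
time_s: 3.32
eef_pos: [542.8, 169.7, 230.9]
ee_rot: [-0.0, 0.646, 0.764, -0.0]
force: [0.2, 0.6, -0.4]
grip_width: 0.0
grip_force: 0.0
```

```bash
python3 - <<'E'
from h import *
s=sense(); c=capture("wrist"); save(c,"w2"); T=toolT(s)
P=pts(c,T@np.array(c["T_tool_cam"])); P2=pts(c,np.array(c["T_tool_cam"]))
z=P[...,2]
print(s["eef_pos"],T[:3,:2].T.round(3))
def rect(m,l):
    m=cv2.morphologyEx(m.astype(np.uint8),cv2.MORPH_OPEN,np.ones((3,3)))
    n,lb,st,_=cv2.connectedComponentsWithStats(m)
    for i in range(1,n):
        if st[i,4]>400:
            q=P[lb==i]; rc=cv2.minAreaRect(q[:,:2].astype(np.float32)); print(l,st[i],np.median(q,0).round(1),np.round(rc[0],1),np.round(rc[1],1),round(rc[2],1))
rect((z>75)&(z<88),"pepper");rect((z>58)&(z<68),"sugar");rect((z>18)&(z<28),"rim");rect((z>4)&(z<12),"floor")
E
```

```text
[542.7921993  169.73483253 230.94566933] [[-0.166  0.986 -0.   ]
 [ 0.986  0.166 -0.001]]
pepper [ 234  196   49   44 1837] [548.7 131.5  80.9] [549.3 126.4] [53.6 52.2] 11.0
rim [ 399    0   70   72 1400] [730.5 368.8  23.6] [714.8 360.2] [83.6 77.2] 14.0
rim [ 228  138   64  109 1875] [542.5 168.7  24.3] [548.6 137. ] [ 80.1 149.1] 9.7
floor [ 407   14   41   45 1346] [715.8 364.8   8.6] [714.2 362.7] [49.4 48.9] 12.6
floor [ 237  146   46   40 1662] [542.1 175.6   8.4] [542.5 173.2] [59.9 53. ] 8.6
floor [ 395  188   90   84 5397] [818.1 122.8   6. ] [815.9 121. ] [128.6 132.3] 56.2
floor [  33  235  148   29 1476] [333.5  11.1   7.3] [337.5   9.6] [224.3  19.1] 1.7
```

View pics/w2.png

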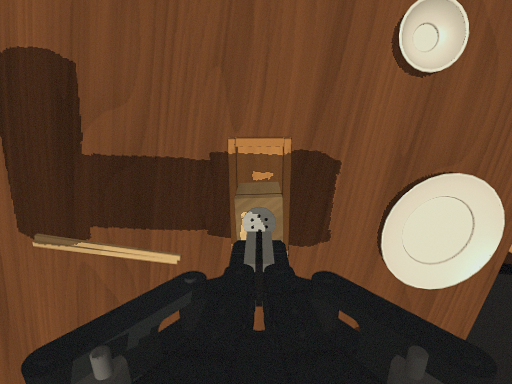

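The picture shows the free tray floor at (258,165) with the shut fingers above it and centred on the tray. The pepper face is at row ~193. I'll descend behind it.

>>> servo_tool([
  [1, [0.007, 0, 0.03], [0, 0, 0]],
  [1, [0, 0, 0.035], [0, 0, 0]],
  [1, [0, 0, 0.035], [0, 0, 0]],
  [1, [0, 0, 0.035], [0, 0, 0]],
  [1, [0, 0, 0.025], [0, 0, 0]],
  [1, [0, 0, 0.02], [0, 0, 0]],
  [1, [0, 0, 0.015], [0, 0, 0]],
  [1, [0, 0, 0.008], [0, 0, 0]],
  [1, [0, 0, 0], [0, 0, 0]],
  [1, [0, 0, 0], [0, 0, 0]],
])

```text
time_s: 4.2
eef_pos: [542.3, 176.4, 29.1]
ee_rot: [0.0, 0.646, 0.764, 0.0]
force: [1.1, 0.5, 0.1]
grip_width: -0.003
grip_force: 0.0
```

>>> servo_tool([
  [1, [-0.005, 0, 0], [0, 0, 0]],
  [1, [-0.005, 0, 0], [0, 0, 0]],
  [1, [-0.003, 0, 0], [0, 0, 0]],
  [1, [-0.003, 0, 0], [0, 0, 0]],
  [1, [-0.003, 0, 0], [0, 0, 0]],
  [1, [-0.003, 0, 0], [0, 0, 0]],
  [1, [-0.003, 0, 0], [0, 0, 0]],
])

```text
time_s: 4.78
eef_pos: [546.2, 152.2, 28.5]
ee_rot: [0.0, 0.645, 0.764, 0.0]
force: [-0.0, 3.2, 2.5]
grip_width: -0.002
grip_force: 0.1
```

>>> servo_tool([
  [1, [-0.003, 0, 0], [0, 0, 0]],
  [1, [-0.003, 0, 0], [0, 0, 0]],
  [1, [-0.002, 0, 0], [0, 0, 0]],
  [1, [-0.002, 0, 0], [0, 0, 0]],
  [1, [0, 0, 0], [0, 0, 0]],
])

```text
time_s: 5.2
eef_pos: [547.9, 142.0, 28.2]
ee_rot: [0.0, 0.645, 0.764, -0.0]
force: [0.5, 1.1, -0.1]
grip_width: 0.001
grip_force: 0.0
```

>>> servo_tool([
  [1, [-0.001, 0, 0], [0, 0, 0]],
  [1, [-0.001, 0, 0], [0, 0, 0]],
  [1, [0, 0, 0], [0, 0, 0]],
])

```text
time_s: 5.45
eef_pos: [548.0, 140.6, 28.2]
ee_rot: [-0.0, 0.645, 0.764, -0.0]
force: [0.1, 2.8, 1.1]
grip_width: 0.001
grip_force: 0.1
```

>>> servo_tool([
  [1, [-0.001, 0, 0], [0, 0, 0]],
  [1, [-0.001, 0, 0], [0, 0, 0]],
  [1, [0, 0, 0], [0, 0, 0]],
])

```text
time_s: 5.7
eef_pos: [548.0, 140.4, 28.3]
ee_rot: [-0.001, 0.645, 0.764, 0.001]
force: [-1.7, 13.4, 1.7]
grip_width: -0.001
grip_force: 0.9
```

>>> servo_tool([
  [1, [-0.001, 0, 0], [0, 0, 0]],
  [1, [0, 0, 0], [0, 0, 0]],
  [1, [0, 0, 0], [0, 0, 0]],
])

```text
time_s: 5.95
eef_pos: [548.0, 140.3, 28.3]
ee_rot: [-0.001, 0.645, 0.764, 0.001]
force: [-2.6, 19.9, 2.2]
grip_width: -0.001
grip_force: 1.1
```

```bash
cat > m.py <<'E'
from h import *
import sys
a=np.radians(99.7)
d=np.array([np.cos(a),np.sin(a)]);e=np.array([np.sin(a),-np.cos(a)]);o=np.array([555.5,105.6])
def rects(z0,z1,us,which=("top","scene"),l=""):
    for n in which:
        c=capture(n);P=pts(c);u=(P[...,:2]-o)@d;w=(P[...,:2]-o)@e;z=P[...,2]
        m=(z>z0)&(z<z1)&(u>us[0])&(u<us[1])&(abs(w)<45)
        q=np.c_[u[m],w[m]].astype(np.float32)
        if len(q)<10: print(n,l,len(q));continue
        rc=cv2.minAreaRect(q);print(n,l,len(q),np.round(rc[0],1),np.round(rc[1],1),round(rc[2],1),"u",np.percentile(q[:,0],[1,99]).round(1))
E
python3 - <<'E'
from m import *
rects(74,88,(-70,100),l="pepper");rects(57,68,(-110,-20),l="sugar")
save(capture("scene"),"s2")
i=cv2.imread("pics/s2.png");cv2.imwrite("pics/s2c.png",cv2.resize(i[170:270,235:365],(780,600),interpolation=2))
E
```

```text
top pepper 351 [-29.2   0.3] [81.2 55.5] 1.6 u [-66.7  10.2]
scene pepper 484 [-2.4  9.5] [106.3  59.6] 34.5 u [-36.7  46.3]
top sugar 495 [-58.8   1.6] [75.  61.1] 0.6 u [-95.6 -35.8]
scene sugar 506 [-59.1  -2.2] [63.1 75. ] 87.8 u [-95.7 -25.5]
```

View pics/s2c.png

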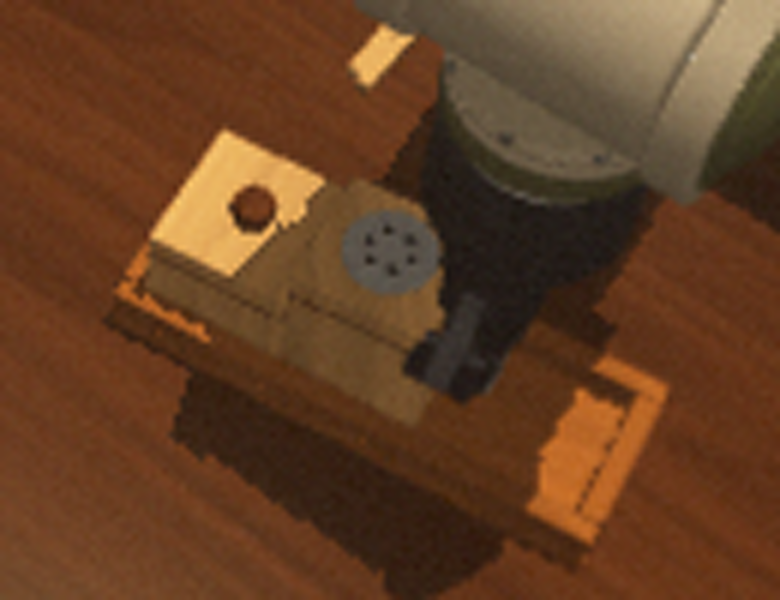

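The crop shows the pepper box pressed against the sugar box, with the joint closed at about (290,300). I'll retreat up and turn for the toothpick box.

>>> servo_tool([
  [1, [0.004, 0, 0], [0, 0, 0]],
  [1, [0.012, 0, 0], [0, 0, 0]],
  [1, [0.008, 0, 0], [0, 0, 0]],
  [1, [0, 0, -0.03], [0, 0, 0]],
  [1, [0, 0, -0.04], [0, 0, 0]],
  [1, [0, 0, -0.04], [0, 0, 0]],
  [1, [0, 0, -0.04], [0, 0, 0]],
  [1, [0, 0, -0.04], [0, 0, 0]],
  [-1, [0, 0, -0.015], [0, 0, 0.5]],
  [-1, [0, 0, 0], [0, 0, 1]],
])

```text
time_s: 7.03
eef_pos: [545.9, 161.7, 238.0]
ee_rot: [0.003, 0.704, 0.71, 0.003]
force: [0.8, -0.0, -0.7]
grip_width: 0.273
grip_force: 0.0
```

>>> servo_tool([
  [-1, [0, 0, 0], [0, 0, 1]],
  [-1, [0, 0, 0], [0, 0, 1]],
  [-1, [0, 0, 0], [0, 0, 1]],
  [-1, [0, 0, 0], [0, 0, 1]],
  [-1, [0, 0, 0], [0, 0, 1]],
  [-1, [0, 0, 0], [0, 0, 1]],
  [-1, [0, 0, 0], [0, 0, 1]],
  [-1, [0, 0, 0], [0, 0, 1]],
  [-1, [0, 0, 0], [0, 0, 1]],
  [-1, [0, 0, 0], [0, 0, 1]],
])

```text
time_s: 7.87
eef_pos: [544.5, 161.5, 233.2]
ee_rot: [0.0, 0.965, 0.262, -0.0]
force: [0.4, 0.0, 0.2]
grip_width: 1.0
grip_force: 0.0
```

>>> servo_tool([
  [-1, [0, 0, 0], [0, 0, 1]],
  [-1, [0, 0, 0], [0, 0, 1]],
  [-1, [0, 0, 0], [0, 0, 1]],
  [-1, [0, 0, 0], [0, 0, 1]],
  [-1, [0, 0, 0], [0, 0, 0.1]],
  [-1, [0, 0, 0], [0, 0, 0]],
  [-1, [0, 0, 0], [0, 0, 0]],
])

```text
time_s: 8.45
eef_pos: [544.6, 161.3, 233.3]
ee_rot: [0.0, 0.999, 0.054, -0.0]
force: [1.2, 0.0, 0.2]
grip_width: 1.0
grip_force: 0.0
```

>>> servo_tool([
  [-1, [-0.013, 0.0387, 0], [0, 0, 0]],
  [-1, [-0.013, 0.0387, 0], [0, 0, 0]],
  [-1, [-0.013, 0.0387, 0], [0, 0, 0]],
  [-1, [-0.013, 0.0387, 0], [0, 0, 0]],
  [-1, [-0.013, 0.0387, 0], [0, 0, 0]],
  [-1, [-0.013, 0.0387, 0], [0, 0, 0]],
  [-1, [-0.013, 0.0387, 0], [0, 0, 0]],
  [-1, [-0.013, 0.0387, 0], [0, 0, 0]],
  [-1, [-0.013, 0.0387, 0], [0, 0, 0]],
  [-1, [-0.013, 0.0387, 0], [0, 0, 0]],
])

```text
time_s: 9.28
eef_pos: [455.2, -239.2, 233.5]
ee_rot: [0.0, 0.999, 0.054, 0.0]
force: [1.0, -0.6, 1.1]
grip_width: 0.999
grip_force: 0.0
```

>>> servo_tool([
  [-1, [-0.013, 0.0387, 0], [0, 0, 0]],
  [-1, [-0.013, 0.0387, 0], [0, 0, 0]],
  [-1, [0, 0, 0], [0, 0, 0]],
  [-1, [0, 0, 0], [0, 0, 0]],
  [-1, [0, 0, 0], [0, 0, 0]],
])

```text
time_s: 9.7
eef_pos: [438.3, -316.5, 233.2]
ee_rot: [-0.0, 0.999, 0.053, -0.0]
force: [-0.2, -0.2, -0.1]
grip_width: 0.999
grip_force: 0.0
```

```bash
python3 - <<'E'
from m import *
import rig
print([n for n in dir(rig) if not n.startswith('_')], getattr(rig,'grip_depth',None))
rects(74,88,(-40,60),l="pepper");rects(57,68,(-110,-30),l="sugar")
s=sense(); c=capture("wrist"); save(c,"w3"); P=pts(c,toolT(s)@np.array(c["T_tool_cam"])); z=P[...,2]
m=(z>78)&(z<92)&(np.hypot(P[...,0]-440,P[...,1]+317)<60); q=P[m]
rc=cv2.minAreaRect(q[:,:2].astype(np.float32));print(s["eef_pos"],len(q),rc)
t=capture("top");save(t,"t3");P=pts(t);z=P[...,2];m=(z>76)&(z<92)&(np.hypot(P[...,0]-440,P[...,1]+317)<50);print(m.sum())
E
```

```text
['PlanningError', 'capture', 'finish_job', 'grip_depth', 'sense'] 18.700000000000003
top pepper 474 [-3.1  0.6] [59.1 54.6] 0.2 u [-32.3  25.5]
scene pepper 537 [-3.9 -2.5] [56.1 58.6] 89.9 u [-32.1  25. ]
top sugar 504 [-64.    1.5] [64.3 61. ] 0.0 u [-95.6 -32.4]
scene sugar 534 [-63.3  -1.8] [66.3 60.8] 0.2 u [-95.6 -36.2]
[ 438.71733008 -315.95445485  233.53730339] 2880 ((439.6795349121094, -317.91656494140625), (63.7143669128418, 54.035240173339844), 5.9576520919799805)
0
```

View pics/w3.png

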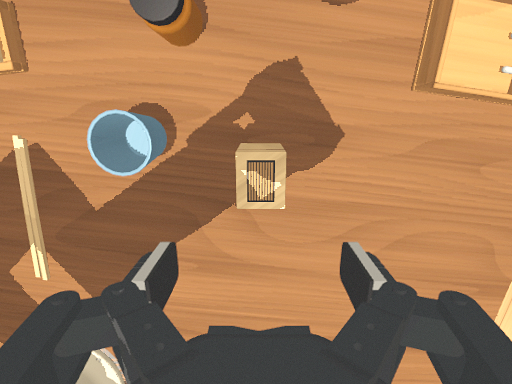

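The picture shows the toothpick box at (261,177), between the finger lines, with the cup at (122,142) well clear. The pepper box reads about 3 mm short of home, so I'm checking the depth profile before going on.

```bash
python3 - <<'E'
from m import *
for n in("top","scene"):
    c=capture(n);P=pts(c);u=(P[...,:2]-o)@d;w=(P[...,:2]-o)@e;z=P[...,2]
    for w0 in(-16,16):
        m=(abs(w-w0)<1.3)&(u>-50)&(u<35)&(z>0);i=np.argsort(u[m])
        print(n,w0,[(round(a,1),round(b)) for a,b in zip(u[m][i],z[m][i])])
    g=cv2.resize(c["pixels"][...,::-1][(slice(175,225) if n=="top" else slice(185,260)),(slice(170,240) if n=="top" else slice(250,340))],None,fx=7 if n=="top" else 6,fy=7 if n=="top" else 6,interpolation=0); cv2.imwrite(f"pics/g_{n}.png",g)
a=cv2.imread("pics/g_top.png");b=cv2.imread("pics/g_scene.png")
b=cv2.resize(b,(420,350));a=cv2.resize(a,(370,350));cv2.imwrite("pics/g.png",np.hstack([a,b]))
E
```

```text
top -16 [(np.float64(-49.8), 65), (np.float64(-47.1), 64), (np.float64(-44.6), 64), (np.float64(-38.5), 60), (np.float64(-36.1), 61), (np.float64(-32.0), 34), (np.float64(-32.0), 70), (np.float64(-31.9), 52), (np.float64(-31.4), 82), (np.float64(-30.2), 76), (np.float64(-25.5), 80), (np.float64(-23.1), 81), (np.float64(-20.4), 79), (np.float64(-18.1), 81), (np.float64(-15.4), 80), (np.float64(-14.7), 78), (np.float64(-13.3), 83), (np.float64(-12.7), 82), (np.float64(-9.7), 79), (np.float64(-7.5), 81), (np.float64(-5.3), 84), (np.float64(-3.2), 86), (np.float64(-0.0), 82), (np.float64(0.5), 81), (np.float64(2.6), 84), (np.float64(5.7), 81), (np.float64(8.1), 81), (np.float64(13.0), 83), (np.float64(14.3), 78), (np.float64(16.5), 80), (np.float64(19.0), 80), (np.float64(21.4), 81), (np.float64(24.2), 79)]
top 16 [(np.float64(-49.8), 64), (np.float64(-44.2), 64), (np.float64(-41.5), 63), (np.float64(-39.2), 66), (np.float64(-36.4), 64), (np.float64(-32.6), 57), (np.float64(-32.5), 74), (np.float64(-31.0), 80), (np.float64(-28.8), 82), (np.float64(-28.0), 79), (np.float64(-25.5), 80), (n
[... 1781 characters left out ...]
at64(-8.4), 81), (np.float64(-7.8), 77), (np.float64(-6.2), 83), (np.float64(-5.7), 78), (np.float64(-3.3), 81), (np.float64(-2.5), 79), (np.float64(-0.4), 80), (np.float64(1.8), 81), (np.float64(2.6), 79), (np.float64(4.6), 80), (np.float64(5.5), 78), (np.float64(6.7), 81), (np.float64(7.7), 79), (np.float64(9.6), 79), (np.float64(12.7), 79), (np.float64(15.6), 78), (np.float64(16.9), 81), (np.float64(17.6), 79), (np.float64(18.5), 76), (np.float64(19.8), 80), (np.float64(22.5), 78), (np.float64(24.7), 80), (np.float64(25.0), 46), (np.float64(25.1), 34), (np.float64(25.5), 27), (np.float64(25.9), 5), (np.float64(28.3), 8), (np.float64(31.4), 8), (np.float64(33.6), 9), (np.float64(34.5), 5)]
```

View pics/g.png

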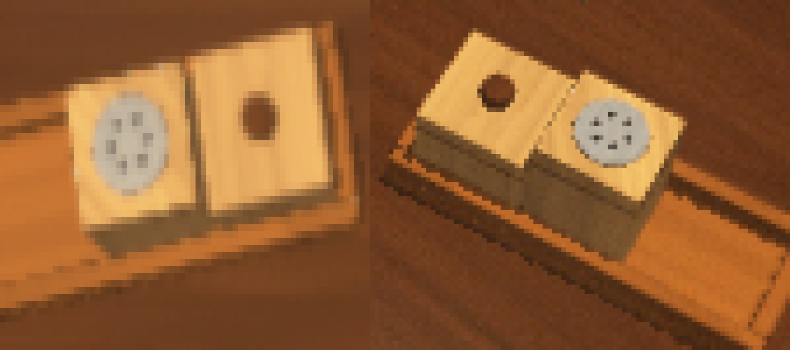

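The profile and the enlarged views (dark seam at about (195,140) left) show a real gap of about 3.5 mm. The box was home under load and came back about 2 px when I let go quickly. I'll return, push it gently and back off slowly.

>>> servo_tool([
  [1, [0.01315, -0.038, 0], [0, 0, 0]],
  [1, [0.01315, -0.038, 0], [0, 0, 0]],
  [1, [0.01315, -0.038, 0], [0, 0, 0]],
  [1, [0.01315, -0.038, 0], [0, 0, 0]],
  [1, [0.01315, -0.038, 0], [0, 0, 0]],
  [1, [0.01315, -0.038, 0], [0, 0, 0]],
  [1, [0.01315, -0.038, 0], [0, 0, 0]],
  [1, [0.01315, -0.038, 0], [0, 0, 0]],
  [1, [0.01315, -0.038, 0], [0, 0, 0]],
  [1, [0.01315, -0.038, 0], [0, 0, 0]],
])

```text
time_s: 10.93
eef_pos: [529.1, 76.9, 233.5]
ee_rot: [0.0, 0.999, 0.053, 0.0]
force: [0.4, -0.6, 1.3]
grip_width: -0.002
grip_force: 0.0
```

>>> servo_tool([
  [1, [0.01315, -0.038, 0], [0, 0, 0]],
  [1, [0.01315, -0.038, 0], [0, 0, 0]],
  [1, [0, 0, 0], [0, 0, -1]],
  [1, [0, 0, 0], [0, 0, -1]],
  [1, [0, 0, 0], [0, 0, -1]],
  [1, [0, 0, 0], [0, 0, -1]],
  [1, [0, 0, 0], [0, 0, -1]],
  [1, [0, 0, 0], [0, 0, -1]],
  [1, [0, 0, 0], [0, 0, -1]],
  [1, [0, 0, 0], [0, 0, -1]],
])

```text
time_s: 11.77
eef_pos: [547.2, 153.2, 233.3]
ee_rot: [-0.0, 0.89, 0.457, -0.0]
force: [-0.1, -0.6, 0.2]
grip_width: 0.001
grip_force: 0.0
```

>>> servo_tool([
  [1, [0, 0, 0], [0, 0, -1]],
  [1, [0, 0, 0], [0, 0, -1]],
  [1, [0, 0, 0], [0, 0, -1]],
  [1, [0, 0, 0], [0, 0, -1]],
  [1, [0, 0, 0], [0, 0, -1]],
  [1, [0, 0, 0], [0, 0, -1]],
  [1, [0, 0, 0], [0, 0, -1]],
  [1, [0, 0, 0], [0, 0, -0.6]],
  [1, [0, 0, 0], [0, 0, 0]],
  [1, [0, 0, 0], [0, 0, 0]],
])

```text
time_s: 12.6
eef_pos: [547.2, 153.1, 233.3]
ee_rot: [-0.0, 0.646, 0.763, -0.0]
force: [0.2, -0.3, -0.3]
grip_width: 0.001
grip_force: 0.0
```

>>> servo_tool([
  [1, [0.004, 0, 0.035], [0, 0, 0]],
  [1, [0, 0, 0.04], [0, 0, 0]],
  [1, [0, 0, 0.04], [0, 0, 0]],
  [1, [0, 0, 0.03], [0, 0, 0]],
  [1, [0, 0, 0.03], [0, 0, 0]],
  [1, [0, 0, 0.02], [0, 0, 0]],
  [1, [0, 0, 0.01], [0, 0, 0]],
  [1, [-0.004, 0, 0], [0, 0, 0]],
  [1, [-0.004, 0, 0], [0, 0, 0]],
  [1, [0, 0, 0], [0, 0, 0]],
])

```text
time_s: 13.43
eef_pos: [549.1, 148.4, 29.9]
ee_rot: [0.001, 0.646, 0.764, 0.001]
force: [0.8, -0.6, 0.4]
grip_width: 0.003
grip_force: 0.0
```

>>> servo_tool([
  [1, [-0.003, 0, 0], [0, 0, 0]],
  [1, [-0.003, 0, 0], [0, 0, 0]],
  [1, [-0.002, 0, 0], [0, 0, 0]],
  [1, [0, 0, 0], [0, 0, 0]],
  [1, [0, 0, 0], [0, 0, 0]],
])

```text
time_s: 13.85
eef_pos: [549.5, 141.2, 28.6]
ee_rot: [0.0, 0.645, 0.764, 0.0]
force: [-0.5, 2.6, 0.7]
grip_width: 0.001
grip_force: 0.0
```

>>> servo_tool([
  [1, [-0.001, 0, 0], [0, 0, 0]],
  [1, [-0.001, 0, 0], [0, 0, 0]],
  [1, [0, 0, 0], [0, 0, 0]],
])

```text
time_s: 14.1
eef_pos: [549.4, 140.7, 28.5]
ee_rot: [-0.001, 0.645, 0.764, 0.001]
force: [-0.6, 9.9, 2.4]
grip_width: -0.004
grip_force: 0.2
```

```bash
cat > prof.py <<'E'
from m import *
c=capture("scene");P=pts(c);u=(P[...,:2]-o)@d;w=(P[...,:2]-o)@e;z=P[...,2]
m=(abs(w)<26)&(z>35)&(z<56)&(u>-50)&(u<40);
px=c["pixels"].astype(int);g=(px.max(2)-px.min(2)<25)&(px.min(2)>60)&(abs(z-83)<7)&(abs(w)<25)&(u>-40)&(u<30)
print("cap px",np.argwhere(g).mean(0)[::-1].round(2),g.sum(),"cap u,w",np.median(u[g]).round(1),np.median(w[g]).round(1), (u[g].min()+u[g].max()).round(1)/2)
f=(abs(w-20)<12)&(z>68)&(z<86)&(u>-50)&(u<0);print("pepper top min u",np.sort(u[f])[:6].round(1))
f=(abs(w-20)<12)&(z>58)&(z<66)&(u>-60)&(u<-20);print("sugar top max u",np.sort(u[f])[-6:].round(1))
s=(w>20)&(w<45)&(z>28)&(z<75)&(u>-30)&(u<60);print("pepper far u",np.sort(u[s])[-6:].round(1))
save(c,"p%d"%(sense()["time_s"]*100))
E
python3 prof.py
```

```text
cap px [299.37 211.79] 149 cap u,w -8.7 -1.4 -9.1
pepper top min u [-37.1 -36.8 -36.5 -36.1 -35.8 -35.6]
sugar top max u [-28.3 -27.5 -26.9 -24.7 -22.2 -20.3]
pepper far u [21.3 21.8 22.5 22.9 23.5 46.5]
```

Under load it is home (min u -36.5). Now a slow retreat.

>>> servo_tool([
  [1, [0.0005, 0, 0], [0, 0, 0]],
  [1, [0.0005, 0, 0], [0, 0, 0]],
  [1, [0.0005, 0, 0], [0, 0, 0]],
  [1, [0.0005, 0, 0], [0, 0, 0]],
  [1, [0.001, 0, 0], [0, 0, 0]],
  [1, [0.001, 0, 0], [0, 0, 0]],
  [1, [0, 0, 0], [0, 0, 0]],
])

```text
time_s: 14.73
eef_pos: [548.8, 143.2, 28.2]
ee_rot: [-0.0, 0.645, 0.764, -0.0]
force: [-0.7, 0.1, -0.1]
grip_width: -0.0
grip_force: 0.0
```

```bash
python3 prof.py
```

```text
cap px [300.75 212.66] 142 cap u,w -5.4 -1.6 -5.35
pepper top min u [-33.8 -33.7 -33.6 -32.9 -32.8 -32.7]
sugar top max u [-27.6 -26.2 -25.4 -24.8 -22.2 -20. ]
pepper far u [22.1 22.9 23.5 24.1 24.6 24.9]
```

The top of the box moves about 3 mm while its lower part moves about 1 mm, so the push tips it (the finger knuckles touch high). I'll grip it across its sides instead and slide it in the grip.

>>> servo_tool([
  [1, [0.005, 0, 0], [0, 0, 0]],
  [1, [0.005, 0, 0], [0, 0, 0]],
  [1, [0, 0, -0.03], [0, 0, 0]],
  [1, [0, 0, -0.04], [0, 0, 0]],
  [1, [0, 0, -0.04], [0, 0, 0]],
  [-1, [0, 0, -0.02], [0, 0, 0]],
  [-1, [-0.02, 0, 0], [0, 0, 0]],
  [-1, [-0.02, 0, 0], [0, 0, 0]],
  [-1, [-0.011, 0, 0], [0, 0, 0]],
  [-1, [0, 0, 0], [0, 0, 0]],
])

```text
time_s: 15.62
eef_pos: [556.1, 101.3, 158.2]
ee_rot: [0.0, 0.646, 0.763, -0.0]
force: [-0.4, 0.2, -0.2]
grip_width: 0.712
grip_force: 0.0
```

>>> servo_tool([
  [-1, [0, 0, 0], [0, 0, 0]],
  [-1, [0, 0, 0], [0, 0, 0]],
  [-1, [0, 0, 0], [0, 0, 0]],
])

```text
time_s: 15.87
eef_pos: [555.6, 103.6, 158.1]
ee_rot: [-0.0, 0.645, 0.764, -0.0]
force: [0.2, 0.6, -0.2]
grip_width: 1.0
grip_force: 0.0
```

```bash
python3 - <<'E'
from m import *
s=sense();p=s["eef_pos"][:2]-o;print(s["eef_pos"],p@d,p@e,s["grip_width"])
rects(74,88,(-40,60),("top",),l="pepper")
E
```

```text
[555.61901812 103.6354414  158.10412162] -1.9565255200752107 -0.21369068661580898 1.0004590816303263
top pepper 238 [-15.7   0.2] [33.9 54. ] 0.4 u [-32.6   0.3]
```

>>> servo_tool([
  [-1, [0, 0, 0.035], [0, 0, 0]],
  [-1, [0, 0, 0.035], [0, 0, 0]],
  [-1, [0, 0, 0.025], [0, 0, 0]],
  [-1, [0, 0, 0.015], [0, 0, 0]],
  [-1, [0, 0, 0.01], [0, 0, 0]],
  [-1, [0, 0, 0], [0, 0, 0]],
  [-1, [0, 0, 0], [0, 0, 0]],
])

```text
time_s: 16.5
eef_pos: [556.1, 103.0, 38.7]
ee_rot: [0.0, 0.645, 0.764, 0.0]
force: [-0.2, -0.3, 1.0]
grip_width: 0.997
grip_force: 0.0
```

>>> servo_tool([
  [0, [0, 0, 0], [0, 0, 0]],
  [0, [0, 0, 0], [0, 0, 0]],
  [0, [0, 0, 0], [0, 0, 0]],
  [0, [0, 0, 0], [0, 0, 0]],
], squeeze=22)

```text
time_s: 16.83
eef_pos: [556.3, 102.8, 39.4]
ee_rot: [0.001, 0.645, 0.764, 0.0]
force: [-1.4, 0.3, 6.4]
grip_width: 0.631
grip_force: 24.6
```

>>> servo_tool([
  [0, [-0.001, 0, 0], [0, 0, 0]],
  [0, [-0.001, 0, 0], [0, 0, 0]],
  [0, [-0.001, 0, 0], [0, 0, 0]],
  [0, [0, 0, 0], [0, 0, 0]],
  [0, [0, 0, 0], [0, 0, 0]],
])

```text
time_s: 17.25
eef_pos: [557.0, 100.3, 39.4]
ee_rot: [0.001, 0.645, 0.764, 0.001]
force: [-0.6, 3.0, 5.5]
grip_width: 0.628
grip_force: 24.6
```

>>> servo_tool([
  [0, [-0.001, 0, 0], [0, 0, 0]],
  [0, [0, 0, 0], [0, 0, 0]],
  [0, [0, 0, 0], [0, 0, 0]],
])

```text
time_s: 17.5
eef_pos: [557.1, 99.6, 39.4]
ee_rot: [0.0, 0.645, 0.764, 0.001]
force: [-0.3, 4.7, 5.3]
grip_width: 0.628
grip_force: 24.5
```

>>> servo_tool([
  [0, [-0.001, 0, 0], [0, 0, 0]],
  [0, [0, 0, 0], [0, 0, 0]],
  [0, [0, 0, 0], [0, 0, 0]],
])

```text
time_s: 17.75
eef_pos: [557.1, 99.6, 39.4]
ee_rot: [-0.0, 0.645, 0.764, 0.002]
force: [-0.8, 11.6, 5.8]
grip_width: 0.631
grip_force: 24.6
```

>>> servo_tool([
  [0, [-0.001, 0, 0], [0, 0, 0]],
  [0, [0, 0, 0], [0, 0, 0]],
  [0, [0, 0, 0], [0, 0, 0]],
])

```text
time_s: 18.0
eef_pos: [557.1, 99.6, 39.4]
ee_rot: [-0.001, 0.645, 0.764, 0.002]
force: [-0.7, 17.3, 7.0]
grip_width: 0.629
grip_force: 24.6
```

```bash
python3 prof.py
```

```text
cap px [305.31 215.5 ] 16 cap u,w 7.3 0.5 3.6
pepper top min u [-36.2 -35.8 -35.7 -35.5 -34.9 -34.9]
sugar top max u [-39.7 -39.5 -38.5 -38.1 -36.6 -34.6]
pepper far u [21.7 21.7 21.8 21.9 22.  22. ]
```

The far face now reads u=22.0, which is the expected home position. I'll relax the push, release and lift.

>>> servo_tool([
  [0, [0.001, 0, 0], [0, 0, 0]],
  [0, [0.0005, 0, 0], [0, 0, 0]],
  [0, [0, 0, 0], [0, 0, 0]],
  [-1, [0, 0, 0], [0, 0, 0]],
  [-1, [0, 0, 0], [0, 0, 0]],
  [-1, [0, 0, 0], [0, 0, 0]],
  [-1, [0, 0, 0], [0, 0, 0]],
  [-1, [0, 0, -0.02], [0, 0, 0]],
  [-1, [0, 0, -0.035], [0, 0, 0]],
  [-1, [0, 0, -0.04], [0, 0, 0]],
])

```text
time_s: 18.88
eef_pos: [555.5, 98.1, 132.9]
ee_rot: [-0.002, 0.645, 0.764, -0.001]
force: [0.6, -1.3, 0.4]
grip_width: 0.998
grip_force: 0.0
```

>>> servo_tool([
  [-1, [0, 0, -0.04], [0, 0, 0]],
  [-1, [0, 0, -0.04], [0, 0, 0]],
  [-1, [0, 0, -0.02], [0, 0, 0.6]],
  [-1, [0, 0, 0], [0, 0, 1]],
  [-1, [0, 0, 0], [0, 0, 1]],
  [-1, [0, 0, 0], [0, 0, 1]],
  [-1, [0, 0, 0], [0, 0, 1]],
  [-1, [0, 0, 0], [0, 0, 1]],
  [-1, [0, 0, 0], [0, 0, 1]],
  [-1, [0, 0, 0], [0, 0, 1]],
])

```text
time_s: 19.72
eef_pos: [556.5, 98.1, 233.2]
ee_rot: [-0.0, 0.892, 0.452, -0.0]
force: [-0.2, -0.3, -0.4]
grip_width: 0.998
grip_force: 0.0
```

>>> servo_tool([
  [-1, [0, 0, 0], [0, 0, 1]],
  [-1, [0, 0, 0], [0, 0, 1]],
  [-1, [0, 0, 0], [0, 0, 1]],
  [-1, [0, 0, 0], [0, 0, 1]],
  [-1, [0, 0, 0], [0, 0, 1]],
  [-1, [0, 0, 0], [0, 0, 1]],
  [-1, [0, 0, 0], [0, 0, 1]],
  [-1, [0, 0, 0], [0, 0, 1]],
  [-1, [0, 0, 0], [0, 0, 0]],
  [-1, [0, 0, 0], [0, 0, 0]],
])

```text
time_s: 20.55
eef_pos: [556.5, 98.2, 233.2]
ee_rot: [0.0, 0.999, 0.054, -0.0]
force: [0.2, 0.1, 0.7]
grip_width: 0.997
grip_force: 0.0
```

```bash
python3 prof.py
```

```text
cap px [299.37 213.41] 123 cap u,w -7.7 2.8 -6.85
pepper top min u [-35.6 -35.5 -35.4 -35.3 -34.8 -34.7]
sugar top max u [-29.2 -28.7 -26.4 -23.6 -21.2 -20.6]
pepper far u [21.8 21.9 21.9 22.  22.  22.2]
```

Pepper stays home (far face 22.0). On to the toothpick box.

>>> servo_tool([
  [-1, [-0.0146, 0.0365, 0], [0, 0, 0]],
  [-1, [-0.0146, 0.0365, 0], [0, 0, 0]],
  [-1, [-0.0146, 0.0365, 0], [0, 0, 0]],
  [-1, [-0.0146, 0.0365, 0], [0, 0, 0]],
  [-1, [-0.0146, 0.0365, 0], [0, 0, 0]],
  [-1, [-0.0146, 0.0365, 0], [0, 0, 0]],
  [-1, [-0.0146, 0.0365, 0], [0, 0, 0]],
  [-1, [-0.0146, 0.0365, 0], [0, 0, 0]],
  [-1, [-0.0146, 0.0365, 0], [0, 0, 0]],
  [-1, [-0.0146, 0.0365, 0], [0, 0, 0]],
])

```text
time_s: 21.43
eef_pos: [448.8, -281.8, 233.5]
ee_rot: [0.0, 0.999, 0.054, 0.0]
force: [0.5, 0.3, 0.2]
grip_width: 1.001
grip_force: 0.0
```

>>> servo_tool([
  [-1, [-0.0146, 0.0365, 0], [0, 0, 0]],
  [-1, [0, 0, 0.03], [0, 0, 0]],
  [-1, [0, 0, 0.035], [0, 0, 0]],
  [-1, [0, 0, 0.02], [0, 0, 0]],
  [-1, [0, 0, 0], [0, 0, 0]],
  [-1, [0, 0, 0], [0, 0, 0]],
  [-1, [0, 0, 0], [0, 0, 0]],
])

```text
time_s: 22.02
eef_pos: [439.7, -318.4, 150.0]
ee_rot: [0.001, 0.999, 0.053, 0.001]
force: [-0.9, -0.1, 0.8]
grip_width: 0.998
grip_force: 0.0
```

Aligned over the box to within 1 mm. Descend and grip.

>>> servo_tool([
  [-1, [0, 0, 0.03], [0, 0, 0]],
  [-1, [0, 0, 0.035], [0, 0, 0]],
  [-1, [0, 0, 0.025], [0, 0, 0]],
  [-1, [0, 0, 0.015], [0, 0, 0]],
  [-1, [0, 0, 0.01], [0, 0, 0]],
  [-1, [0, 0, 0], [0, 0, 0]],
  [-1, [0, 0, 0], [0, 0, 0]],
])

```text
time_s: 22.6
eef_pos: [439.7, -318.4, 34.6]
ee_rot: [0.001, 0.999, 0.053, 0.001]
force: [0.3, 0.1, 0.0]
grip_width: 0.999
grip_force: 0.0
```

>>> servo_tool([
  [0, [0, 0, 0], [0, 0, 0]],
  [0, [0, 0, 0], [0, 0, 0]],
  [0, [0, 0, 0], [0, 0, 0]],
  [0, [0, 0, 0], [0, 0, 0]],
  [0, [0, 0, 0], [0, 0, 0]],
], squeeze=35)

```text
time_s: 23.02
eef_pos: [439.6, -318.3, 34.5]
ee_rot: [0.001, 0.999, 0.053, 0.001]
force: [-0.6, 0.3, 6.9]
grip_width: 0.632
grip_force: 38.3
```

>>> servo_tool([
  [0, [0, 0, -0.01], [0, 0, 0]],
  [0, [0, 0, -0.03], [0, 0, 0]],
  [0, [0, 0, -0.04], [0, 0, 0]],
  [0, [0, 0, -0.04], [0, 0, 0]],
  [0, [0, 0, -0.04], [0, 0, 0]],
  [0, [0, 0, -0.02], [0, 0, 0]],
  [0, [0, 0, 0], [0, 0, 0]],
])

```text
time_s: 23.6
eef_pos: [440.1, -318.9, 218.9]
ee_rot: [0.004, 0.999, 0.053, 0.003]
force: [1.0, -0.3, -2.1]
grip_width: 0.629
grip_force: 38.1
```

>>> servo_tool([
  [0, [0.0121, -0.036, 0], [0, 0, 0]],
  [0, [0.0121, -0.036, 0], [0, 0, 0]],
  [0, [0.0121, -0.036, 0], [0, 0, 0]],
  [0, [0.0121, -0.036, 0], [0, 0, 0]],
  [0, [0.0121, -0.036, 0], [0, 0, 0]],
  [0, [0.0121, -0.036, 0], [0, 0, 0]],
  [0, [0.0121, -0.036, 0], [0, 0, 0]],
  [0, [0.0121, -0.036, 0], [0, 0, 0]],
  [0, [0.0121, -0.036, 0], [0, 0, 0]],
  [0, [0.0121, -0.036, 0], [0, 0, 0]],
])

```text
time_s: 24.43
eef_pos: [520.9, 54.9, 212.3]
ee_rot: [-0.0, 0.999, 0.053, -0.001]
force: [2.1, -0.4, -1.0]
grip_width: 0.628
grip_force: 38.3
```

>>> servo_tool([
  [0, [0.0121, -0.036, 0], [0, 0, 0]],
  [0, [0.0121, -0.036, 0], [0, 0, 0]],
  [0, [0.0121, -0.036, 0], [0, 0, 0]],
  [0, [0, 0, 0], [0, 0, -0.6]],
  [0, [0, 0, 0], [0, 0, -1]],
  [0, [0, 0, 0], [0, 0, -1]],
  [0, [0, 0, 0], [0, 0, -1]],
  [0, [0, 0, 0], [0, 0, -1]],
  [0, [0, 0, 0], [0, 0, -1]],
  [0, [0, 0, 0], [0, 0, -1]],
])

```text
time_s: 25.27
eef_pos: [545.7, 164.0, 212.1]
ee_rot: [-0.0, 0.921, 0.39, -0.001]
force: [-0.6, -0.8, -1.9]
grip_width: 0.625
grip_force: 38.4
```

>>> servo_tool([
  [0, [0, 0, 0], [0, 0, -1]],
  [0, [0, 0, 0], [0, 0, -1]],
  [0, [0, 0, 0], [0, 0, -1]],
  [0, [0, 0, 0], [0, 0, -1]],
  [0, [0, 0, 0], [0, 0, -1]],
  [0, [0, 0, 0], [0, 0, -1]],
  [0, [0, 0, 0], [0, 0, -1]],
  [0, [0, 0, 0], [0, 0, -1]],
  [0, [0, 0, 0], [0, 0, -1]],
  [0, [0, 0, 0], [0, 0, 0]],
])

```text
time_s: 26.1
eef_pos: [545.7, 164.0, 212.2]
ee_rot: [-0.001, 0.644, 0.765, -0.001]
force: [-0.1, 0.4, -2.5]
grip_width: 0.627
grip_force: 38.5
```

>>> servo_tool([
  [0, [0, 0, 0.025], [0, 0, 0]],
  [0, [0, 0, 0.035], [0, 0, 0]],
  [0, [0, 0, 0.02], [0, 0, 0]],
  [0, [0, 0, 0], [0, 0, 0]],
  [0, [0, 0, 0], [0, 0, 0]],
])

```text
time_s: 26.52
eef_pos: [545.9, 164.0, 132.9]
ee_rot: [-0.001, 0.646, 0.763, -0.001]
force: [0.1, -0.7, -0.9]
grip_width: 0.627
grip_force: 38.4
```

```bash
python3 - <<'E'
from m import *
s=sense();T=toolT(s);p=s["eef_pos"][:2]-o;print(s["eef_pos"],"u,w",p@d,p@e,"yaw",np.degrees(np.arctan2(T[1,0],T[0,0])),"tilt",T[:2,2])
zt=s["eef_pos"][2]
for n in("top","scene"):
    c=capture(n);P=pts(c);u=(P[...,:2]-o)@d;w=(P[...,:2]-o)@e;z=P[...,2]
    m=(u>15)&(u<110)&(abs(w)<33)&(z>zt-30)&(z<zt+30);
    print(n,m.sum(),"u",np.percentile(u[m],[1,99]).round(1),"w",np.percentile(w[m],[1,99]).round(1))
    q=(z>18)&(z<29)&(u>-115)&(u<120)&(abs(w)<50);rc=cv2.minAreaRect(np.c_[u[q],w[q]].astype(np.float32));print("  rim",rc)
    save(c,"pl_"+n)
a=cv2.imread("pics/pl_scene.png")[150:280,230:370];cv2.imwrite("pics/pl.png",cv2.resize(a,(646,600),interpolation=2))
E
```

```text
[545.88187751 164.0470991  132.85920737] u,w 59.23205982767678 0.3670987596016104 yaw 99.5052946879454 tilt [-0.00212812 -0.00017048]
top 157 u [27.3 53.9] w [-31.1  28.8]
  rim ((-8.626564025878906, 0.8073463439941406), (80.36747741699219, 195.07191467285156), 89.70701599121094)
scene 358 u [27.4 91.1] w [-12.   28.6]
  rim ((-0.26071929931640625, -1.6077003479003906), (81.41516876220703, 212.71237182617188), 89.98754119873047)
```

View pics/pl.png

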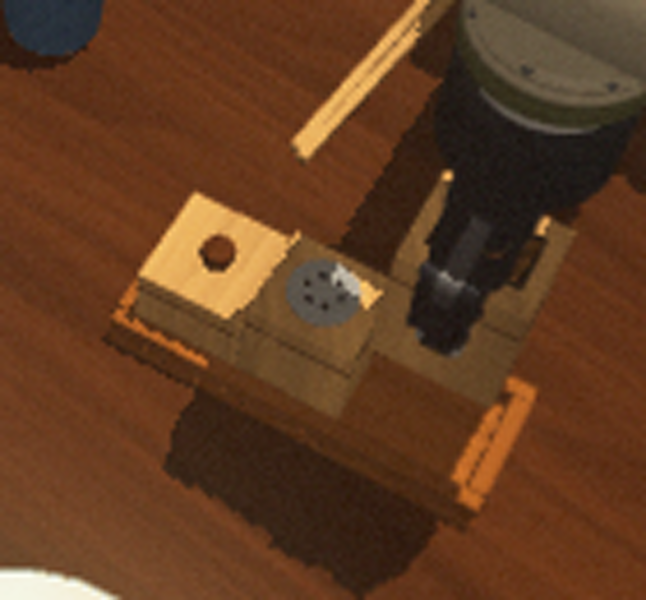

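The box hangs centred along its space (u 27.4 to 91.1 between 22 and 96). I'm checking the lateral position away from the finger.

```bash
python3 - <<'E'
from m import *
c=capture("scene");P=pts(c);u=(P[...,:2]-o)@d;w=(P[...,:2]-o)@e;z=P[...,2]
for a,b in((29,42),(76,90)):
    m=(u>a)&(u<b)&(w>15)&(w<40)&(z>105)&(z<165);print(m.sum(),np.median(w[m]).round(2))
# tray +w outer wall, same camera
m=(z>4)&(z<20)&(w>33)&(w<46)&(u>-100)&(u<100);print("tray side",m.sum(),np.median(w[m]).round(2))
m=(u>-30)&(u<18)&(w>15)&(w<40)&(z>30)&(z<70);print("pepper side",m.sum(),np.median(w[m]).round(2))
m=(u>-90)&(u<-42)&(w>15)&(w<40)&(z>30)&(z<58);print("sugar side",m.sum(),np.median(w[m]).round(2))
m=(u>10)&(u<110)&(z>95)&(z<105);print("low",u[m].round(0)[:5],w[m].round(0)[:5],z[(u>20)&(u<100)&(w>20)&(w<29)&(z>60)].min())
E
```

```text
86 27.08
103 27.15
tray side 254 37.4
pepper side 169 26.07
sugar side 111 27.45
low [28. 29. 31. 34. 36.] [26. 27. 26. 27. 25.] 65.66555411375735
```

>>> servo_tool([
  [0, [0, -0.0018, 0.015], [0, 0, 0]],
  [0, [0, 0, 0.02], [0, 0, 0]],
  [0, [0, 0, 0.02], [0, 0, 0]],
  [0, [0, 0, 0.015], [0, 0, 0]],
  [0, [0, 0, 0.008], [0, 0, 0]],
  [0, [0, 0, 0.004], [0, 0, 0]],
  [0, [0, 0, 0], [0, 0, 0]],
  [0, [0, 0, 0], [0, 0, 0]],
])

```text
time_s: 27.33
eef_pos: [545.2, 163.9, 52.5]
ee_rot: [0.001, 0.645, 0.764, 0.001]
force: [-0.3, -0.3, -2.4]
grip_width: 0.629
grip_force: 38.5
```

>>> servo_tool([
  [0, [0, 0, 0.002], [0, 0, 0]],
  [0, [0, 0, 0.002], [0, 0, 0]],
  [0, [0, 0, 0], [0, 0, 0]],
])

```text
time_s: 27.58
eef_pos: [544.6, 163.8, 47.4]
ee_rot: [0.0, 0.645, 0.764, 0.0]
force: [0.5, -0.9, -2.2]
grip_width: 0.631
grip_force: 38.5
```

>>> servo_tool([
  [0, [0, 0, 0.002], [0, 0, 0]],
  [0, [0, 0, 0.001], [0, 0, 0]],
  [0, [0, 0, 0], [0, 0, 0]],
  [0, [0, 0, 0], [0, 0, 0]],
])

```text
time_s: 27.92
eef_pos: [544.5, 163.8, 44.3]
ee_rot: [-0.0, 0.645, 0.764, -0.0]
force: [0.2, 0.6, -2.1]
grip_width: 0.629
grip_force: 38.5
```

>>> servo_tool([
  [0, [0, 0, 0.001], [0, 0, 0]],
  [0, [0, 0, 0.0005], [0, 0, 0]],
  [0, [0, 0, 0], [0, 0, 0]],
])

```text
time_s: 28.17
eef_pos: [544.5, 163.8, 42.7]
ee_rot: [-0.0, 0.645, 0.764, -0.0]
force: [-0.5, -0.0, -1.8]
grip_width: 0.626
grip_force: 38.5
```

>>> servo_tool([
  [0, [0, 0, 0.0005], [0, 0, 0]],
  [0, [0, 0, 0.0005], [0, 0, 0]],
  [0, [0, 0, 0], [0, 0, 0]],
  [0, [0, 0, 0], [0, 0, 0]],
])

```text
time_s: 28.5
eef_pos: [544.6, 163.8, 42.6]
ee_rot: [0.0, 0.645, 0.764, 0.0]
force: [-3.4, -1.7, 6.2]
grip_width: 0.626
grip_force: 39.3
```

Touched down. Now close it up against the pepper box.

>>> servo_tool([
  [0, [-0.001, 0, 0], [0, 0, 0]],
  [0, [-0.001, 0, 0], [0, 0, 0]],
  [0, [-0.001, 0, 0], [0, 0, 0]],
  [0, [-0.001, 0, 0], [0, 0, 0]],
  [0, [0, 0, 0], [0, 0, 0]],
  [0, [0, 0, 0], [0, 0, 0]],
])

```text
time_s: 29.0
eef_pos: [545.9, 160.1, 42.5]
ee_rot: [0.0, 0.645, 0.764, 0.001]
force: [-0.4, 3.1, 6.7]
grip_width: 0.629
grip_force: 39.3
```

>>> servo_tool([
  [0, [-0.001, 0, 0], [0, 0, 0]],
  [0, [0, 0, 0], [0, 0, 0]],
  [0, [0, 0, 0], [0, 0, 0]],
])

```text
time_s: 29.25
eef_pos: [546.0, 159.2, 42.5]
ee_rot: [0.0, 0.645, 0.764, 0.001]
force: [-0.3, 4.2, 5.9]
grip_width: 0.629
grip_force: 39.3
```

>>> servo_tool([
  [0, [-0.001, 0, 0], [0, 0, 0]],
  [0, [0, 0, 0], [0, 0, 0]],
  [0, [0, 0, 0], [0, 0, 0]],
])

```text
time_s: 29.5
eef_pos: [546.0, 159.1, 42.6]
ee_rot: [0.0, 0.645, 0.764, 0.001]
force: [-0.6, 9.7, 7.0]
grip_width: 0.631
grip_force: 39.3
```

>>> servo_tool([
  [0, [-0.001, 0, 0], [0, 0, 0]],
  [0, [0, 0, 0], [0, 0, 0]],
  [0, [0, 0, 0], [0, 0, 0]],
  [0, [0.001, 0, 0], [0, 0, 0]],
  [0, [0.0007, 0, 0], [0, 0, 0]],
  [0, [0, 0, 0], [0, 0, 0]],
])

```text
time_s: 30.0
eef_pos: [546.0, 159.1, 42.5]
ee_rot: [0.0, 0.645, 0.764, 0.001]
force: [-1.0, 4.0, 6.7]
grip_width: 0.628
grip_force: 39.4
```

>>> servo_tool([
  [-1, [0, 0, 0], [0, 0, 0]],
  [-1, [0, 0, 0], [0, 0, 0]],
  [-1, [0, 0, 0], [0, 0, 0]],
  [-1, [0, 0, 0], [0, 0, 0]],
  [-1, [0, 0, -0.02], [0, 0, 0]],
  [-1, [0, 0, -0.035], [0, 0, 0]],
  [-1, [0, 0, -0.04], [0, 0, 0]],
  [-1, [0, 0, -0.04], [0, 0, 0]],
  [-1, [0, 0, -0.04], [0, 0, 0]],
  [-1, [0, 0, -0.02], [0, 0, 0]],
])

```text
time_s: 30.83
eef_pos: [546.4, 158.5, 241.9]
ee_rot: [0.002, 0.645, 0.764, 0.002]
force: [0.1, 0.7, 0.8]
grip_width: 1.001
grip_force: 0.0
```

>>> servo_tool([
  [-1, [0.03, -0.02, 0], [0, 0, 0]],
  [-1, [0.03, -0.02, 0], [0, 0, 0]],
  [-1, [0.03, -0.02, 0], [0, 0, 0]],
  [-1, [0.03, -0.02, 0], [0, 0, 0]],
  [-1, [0, 0, 0], [0, 0, 0]],
  [-1, [0, 0, 0], [0, 0, 0]],
])

```text
time_s: 31.33
eef_pos: [445.6, 264.4, 237.0]
ee_rot: [0.0, 0.644, 0.765, 0.0]
force: [0.9, 0.5, 0.6]
grip_width: 1.0
grip_force: 0.0
```

```bash
python3 - <<'E'
from m import *
rects(74,88,(-40,20),l="pepper");rects(86,99,(10,100),l="tooth")
c=capture("scene");P=pts(c);u=(P[...,:2]-o)@d;w=(P[...,:2]-o)@e;z=P[...,2]
m=(w>-25)&(w<28)&(z>28)&(z<80)&(u>60)&(u<100);print("tooth far u",np.sort(u[m])[-200::25].round(1))
m=(w>-25)&(w<45)&(z>79)&(z<95)&(u>10)&(u<40);print("tooth near u",np.sort(u[m&(z>88)])[:6].round(1))
m=(w>-25)&(w<26)&(z>76)&(z<81)&(u>-45)&(u<0);print("pepper near u",np.sort(u[m])[:6].round(1))
for n,h,(x,y) in(("cup",75,(463.5,-160.5)),("jar",95,(605.5,-204)),("bowl",70,(709,-380))):
    m=(abs(P[...,0]-x)<70)&(abs(P[...,1]-y)<70)&(z>h-10)&(z<h+8);print(n,m.sum(),cv2.minAreaRect(P[m][:,:2].astype(np.float32))[0])
save(c,"f");t=capture("top");save(t,"ft")
a=cv2.resize(cv2.imread("pics/f.png")[175:275,245:365],(420,350),interpolation=2);b=cv2.resize(cv2.imread("pics/ft.png")[170:230,150:245],(380,350*1),interpolation=2)
cv2.imwrite("pics/fin.png",np.hstack([b,a]))
E
```

```text
top pepper 450 [-8.1  2.8] [55.  55.8] 89.9 u [-35.6  19.3]
scene pepper 511 [-8.  -0.1] [55.8 54.7] 0.3 u [-35.5  19.4]
top tooth 515 [54.2  2. ] [63.7 55.1] 0.2 u [23.2 84.9]
scene tooth 632 [54.2 -1.5] [56.6 64.4] 89.8 u [22.8 85.6]
tooth far u [60.1 65.  69.9 74.8 79.8 85. ]
tooth near u [21.8 22.1 22.2 22.4 22.6 22.7]
pepper near u [-36.1 -35.8 -35.8 -35.7 -35.5 -35.4]
cup 188 (461.9478454589844, -161.5292205810547)
jar 261 (603.77783203125, -203.42999267578125)
bowl 316 (691.8844604492188, -380.6560974121094)
```

View pics/fin.png

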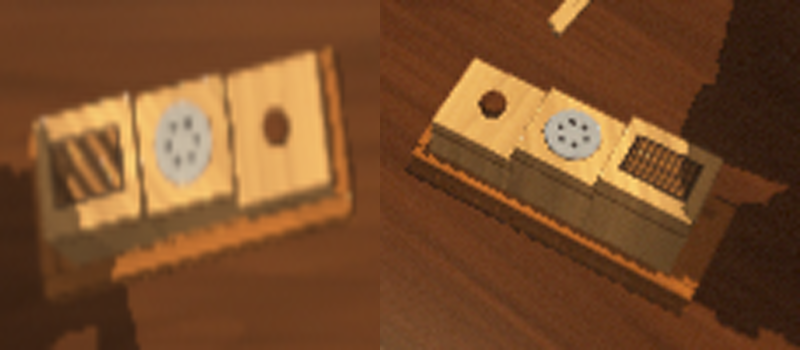

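Both views show sugar, pepper and toothpick boxes in a closed row: pepper spans u -36 to 22, toothpick centre 54.2. Nothing came near the bowl, and the cup and jar are where they were.

```bash
python3 -c "
from rig import *
print(finish_job())"
```

```text
the job is handed in; nothing more can be done
None
```

The job is handed in at about 31 s: the pepper box measures flush against the sugar box, and the toothpick box was set down and closed up flush against it (my first pushes on the pepper box only tipped it, so I gripped it and slid it home before fetching the toothpick box); the cup and jar measured within 2 mm of their start, and the arm never went near the bowl, whose last reading (about 17 mm off) I put down to masking and did not re-check.

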